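# Snap down the lid of the parts sorter

## Task

The lid of the red parts sorter is fastened by a row of five white snap studs, which are standing out. Follow the row with the fingertips in one low pass, from the stud next to the steel latch to the far end, gently pressing each stud in turn straight down until it is fully home and hopping just over the top of the next, never more than about 3 cm above the lid until the last one is down; then move clear. Do not grip, lift or shift the lid or anything else, and leave the other things on the mat alone.

Things in the scene. Friction and masses are not known exactly. Their poses are not given: they have to be found in the camera images.
- sorter: (all sizes in mm) red plastic parts sorter, fixed to the mat: 130 (its x) by 220 (its y), body 50 high, with a lip 4 wide and 6 high round its top; origin under its centre on the mat, z up. The front side (its -x) faces the robot.
- lid: loose red lid, 118 by 208 by 10 thick, about 0.4 kg, lying inside the sorter's lip with 2 mm play, its top 4 above the lip and 63 above the counter; origin at the centre of its underside, axes parallel to the sorter's. The studs stand in a straight row 35 from its middle line on the front (-x) side.
- latch: steel latch (dark post with a bright aluminium plate across its top, 26 by 30) at one end of the stud row, standing against the sorter's short side, 38 beyond the nearest stud along the row; its top is 2 above the lid. It is at the +y end (beyond stud5) in some starts and at the -y end (beyond stud1) in others; a lower plain red bumper stands at the other end. It does not move. Origin under its centre on the mat.
- stud1_top (a point): top centre of the white domed snap stud 1 of 5, head 18 across with steep sides that catch a finger dragged sideways (press it from above); the studs are 38 apart, at lid y = -76. The point stands up to 8 above the lid's top when out, 1 above it when fully home, and moves with the stud.
- stud1 (a joint): how far stud 1 is pressed in: 0 out, 0.007 m fully home (a hard stop); starts between 0 and 0.0015. It takes about 3 N to move, stays where it is left, no spring; over 0.005 counts as home.
- stud2_top (a point): top centre of the white domed snap stud 2 of 5, head 18 across with steep sides that catch a finger dragged sideways (press it from above); the studs are 38 apart, at lid y = -38. The point stands up to 8 above the lid's top when out, 1 above it when fully home, and moves with the stud.
- stud2 (a joint): how far stud 2 is pressed in: 0 out, 0.007 m fully home (a hard stop); starts between 0 and 0.0015. It takes about 3 N to move, stays where it is left, no spring; over 0.005 counts as home.
- stud3_top (a point): top centre of the white domed snap stud 3 of 5, head 18 across with steep sides that catch a finger dragged sideways (press it from above); the studs are 38 apart, at lid y = 0. The point stands up to 8 above the lid's top when out, 1 above it when fully home, and moves with the stud.
- stud3 (a joint): how far stud 3 is pressed in: 0 out, 0.007 m fully home (a hard stop); starts between 0 and 0.0015. It takes about 3 N to move, stays where it is left, no spring; over 0.005 counts as home.
- stud4_top (a point): top centre of the white domed snap stud 4 of 5, head 18 across with steep sides that catch a finger dragged sideways (press it from above); the studs are 38 apart, at lid y = 38. The point stands up to 8 above the lid's top when out, 1 above it when fully home, and moves with the stud.
- stud4 (a joint): how far stud 4 is pressed in: 0 out, 0.007 m fully home (a hard stop); starts between 0 and 0.0015. It takes about 3 N to move, stays where it is left, no spring; over 0.005 counts as home.
- stud5_top (a point): top centre of the white domed snap stud 5 of 5, head 18 across with steep sides that catch a finger dragged sideways (press it from above); the studs are 38 apart, at lid y = 76. The point stands up to 8 above the lid's top when out, 1 above it when fully home, and moves with the stud.
- stud5 (a joint): how far stud 5 is pressed in: 0 out, 0.007 m fully home (a hard stop); starts between 0 and 0.0015. It takes about 3 N to move, stays where it is left, no spring; over 0.005 counts as home.
- drill: aluminium hand drill lying on its side, 315 long, 84 wide, 82 high, origin under the middle of its gear; loose bystander on the mat
- saucer: white ceramic saucer, 120 across, 18 high; loose bystander on the mat; origin under its centre
- bottle: small brown glass bottle with black screw-top lid, 42 across, 85 high; loose bystander on the mat; origin under its centre
- cup: small blue cup, 60 across, 55 high; loose bystander on the mat; origin under its centre
- tin: small aluminium tin, 54 across, 50 high; loose bystander on the mat; origin under its centre
- screwdriver: yellow-handled screwdriver lying flat, 180 long; loose bystander on the mat; origin under its centre
There are look-alikes about, which are no part of the job. Of the things like the lid, leave any that is blue or purple; of the rest the smaller one is meant.

How it is judged:
On the way, in this order (a step that is already met when the one before it is completed fails the run):
1. the first (next to the latch) stud is pressed home, before any later one (((horizontal distance between latch and stud1_top below 0.09 m and value of joint stud1 above 0.005 m) or (horizontal distance between latch and stud5_top below 0.09 m and value of joint stud5 above 0.005 m))), for 0.1 s.
2. the second stud is pressed home, before any later one (((horizontal distance between latch and stud1_top below 0.09 m and value of joint stud2 above 0.005 m) or (horizontal distance between latch and stud5_top below 0.09 m and value of joint stud4 above 0.005 m))), for 0.1 s.
3. the third stud is pressed home, before any later one (((horizontal distance between latch and stud1_top below 0.09 m and value of joint stud3 above 0.005 m) or (horizontal distance between latch and stud5_top below 0.09 m and value of joint stud3 above 0.005 m))), for 0.1 s.
4. the fourth stud is pressed home, before any later one (((horizontal distance between latch and stud1_top below 0.09 m and value of joint stud4 above 0.005 m) or (horizontal distance between latch and stud5_top below 0.09 m and value of joint stud2 above 0.005 m))), for 0.1 s.
5. the last stud is pressed home, before any later one (((horizontal distance between latch and stud1_top below 0.09 m and value of joint stud5 above 0.005 m) or (horizontal distance between latch and stud5_top below 0.09 m and value of joint stud1 above 0.005 m))), for 0.1 s.
At the end, for the whole second after the job is handed in: All five studs are home (pressed in more than 5 of their 7 mm), and the lid lies flat in the sorter's lip (raised under 3 mm, within 8 mm of its start), at rest (value of joint each of stud1, stud2, stud3, stud4, stud5 above 0.005 m and z of lid in the frame of sorter below 0.053 m and angle between lid's own z axis and vertical below 0.04 rad and distance of lid from where it was at the start of the episode below 0.008 m and linear speed of lid below 0.02 m/s); the robot touches nothing.
It fails at once if the lid is lifted (over 6 mm) or tipped (over 0.1 rad) (z of lid in the frame of sorter above 0.056 m or angle between lid's own z axis and vertical above 0.1 rad).
It fails at once if the fingers press on the lid or its studs with over 40 N (contact force between the fingers and lid above 40 N).
It fails at once if between the first and the last stud the fingertips rise over about 55 mm above the lid (the grasp point over 85 mm above its underside) (value of joint any of stud1, stud2, stud3, stud4, stud5 above 0.005 m and not (value of joint each of stud1, stud2, stud3, stud4, stud5 above 0.005 m) and z of the grasp point in the frame of lid above 0.085 m).
It fails at once if a bystander is moved over 20 mm (distance of any of drill, saucer, bottle, cup, tin, screwdriver from where it was at the start of the episode above 0.02 m).
It also fails if it takes over 48 s, if anything falls off the work surface, if the arm or the gripper's body presses on something with over 40 N, if the wrist force passes 120 N, or if a joint passes its speed limit or range.

## Robot

A 7-joint arm with a two-finger parallel gripper is mounted at the origin on the work surface. World frame = base frame: x ahead of the robot, y to its left, z up, the work surface at z = 0. Lengths are in m, angles in rad, forces in N, time in s.
With the tool pointing down it reaches from about 0.425 to 1.025 m from the base axis. Payload 9.4 kg.
Tool frame: the origin (TCP) lies at the very end of the fingers, on their centre line; the grasp point (between the pads) lies 19 mm behind it; y points along the fingers, z is the direction in which the jaws open and shut, and the axes are right-handed (so a half turn about y gives the same grasp; the last joint's range is limited). The gripper opens to 93 mm and grips with 3 to 60 N. Pads are 15 mm wide; open, the fingers measure 128 mm over their backs; the gripper's body (75 mm by 188 mm) begins 65 mm behind the grasp point.
Start: joints at [-1.284, 0.599, -0.003, 1.599, 0.002, 0.943, -0.08], TCP at [0.258, 0.678, 0.219] pointing down, gripper open.
Joint ranges: [-2.57, 2.57], [-0.35, 1.97], [-1.29, 1.29], [0.11, 2.56], [-1.05, 4.19], [0.11, 1.86], [-2.63, 2.63]. Speed limits (rad/s): [2.22, 2.22, 3.01, 3.01, 3.14, 3.14, 3.14].

## Interface

Orientations are given as a unit quaternion [x, y, z, w].
In Python, from bench import env, vision, order gives the robot as it stands. The module is installed in compiled form; this text tells all that it offers.
- The arm moves only by the tool drive_tool, never from a script. Its argument "commands" is a list of rows, each a list of 3 entries, a list of its own where there are three numbers: the shift along the tool's x, y, z in m, then the turn, a rotation vector about the tool's x, y, z in degrees, then the opening, from -1 (shut) to 1 (fully open). A call has 1 to 20 rows; each row shifts and turns the commanded pose from where the row before left it, along the tool's axes as they then stand; what a row does not reach is not made up. A row lasts 1/12 s, in which the tool goes at most 41.7 mm and 7.16 degrees, less where a joint would pass 70% of its speed; a pose out of reach is approached as far as the arm can. A call with a gripper value outside its range is refused whole. The fingers move at their own pace and stop on an object; the grip force is fixed at half the most. Time passes only in rows, so rows that do not move let the fingers close. It gives the time, the measured TCP pose, the force and the opening at its end, in the units of the state.
- env.observe(): the state, without advancing time (a new reading comes with each control period).
- vision.get_image(name): name is "scene" or "top"; returns the picture (400x640x3 uint8, blue, green, red); there is no depth.
- vision.calibration(name): a dict with "fx", "fy", "cx", "cy" (pixels), "extrinsics" (4x4, takes a point from camera to world coordinates). Camera axes: x right, y down, z forward; pixel columns grow to the right and rows downward; lengths in m; the calibration is good to about 2 mm. A picture is of the moment at which its call begins. calibration takes no time and is no camera call.
- order.close_job(): hands the job in, once; it reports no verdict.
Trained networks look in the newest picture that a camera, given by its name, has taken for a name from the list of things; names that differ only in an ending like _2 or _b are one class to them, and where a whole thing is asked for, a point or a joint stands for the part that bears it (a point fixed in the world has none). Each returns a list of dicts, best first, with "p" (0 to 1); they miss things now and then, are a little off and sometimes report something else, mostly with a low value. They report only what shows in the picture. A call takes as long as a camera call. They do not tell look-alikes from the thing itself.
- vision.recognise(camera, label): "bbox" ([left, top, right, bottom] in pixels, round what is visible of it).
- vision.regions_of(camera, label): "pixels" (400x640 bool, what is visible of it) and "bbox" ([left, top, right, bottom] in pixels, round what is visible of it).
The state is a dict: "time_s": time; "joint_pos": joint angles; "qd": joint speeds; "effort": joint torques, N m; "eef_pos": TCP position; "orientation": TCP orientation; "force": force on the tool from outside, world axes, zero at the start; "torque": the same for the moment, N m; "grip_width": finger opening in m.
Only numpy, scipy, OpenCV 4.12 (cv2) and the standard library are available. Lean on these libraries where they do the work, as an engineer would, in place of code of your own. Each camera call takes 0.05 s, during which the arm holds its last target.

## Working session

There is one attempt and no reset: what is moved stays moved. The work goes in short steps, Python scripts to look and compute and a tool call to move; the robot and the scene stay as the last step left them, time stands still between calls to the robot, and variables do not carry over. Pictures are saved under pics/ and viewed, and the job is handed in when it is done.

Besides the shell and the picture viewer there is one more tool, called after "Request:" by a JSON object that holds its "api" and its "payload", one argument or row to a line. drive_tool: Moves the arm, as the interface text tells. Its arguments: {"type":"object","properties":{"commands":{"type":"array","items":{"type":"array"}}},"required":["commands"]}

```bash
mkdir -p pics; python3 - <<'E'
from bench import env, vision
import cv2, numpy as np
s=env.observe(); print({k:np.round(v,3).tolist() for k,v in s.items()})
for n in("scene","top"):
    im=vision.get_image(n); cv2.imwrite(f"pics/{n}0.png",im)
    c=vision.calibration(n); print(n,c["fx"],c["fy"],c["cx"],c["cy"],np.round(c["extrinsics"],3).tolist())
    for l in("lid","stud1_top","latch","sorter"):
        print(l,[(round(d["p"],2),np.round(d["bbox"]).tolist()) for d in vision.recognise(n,l)])
E
```

```text
{'time_s': 0.0, 'joint_pos': [-1.284, 0.6, -0.003, 1.6, 0.002, 0.943, -0.08], 'qd': [0.001, 0.001, 0.0, -0.0, 0.001, 0.001, 0.0], 'effort': [0.0, -76.505, 1.497, -25.235, -0.052, 0.017, 0.0], 'eef_pos': [0.258, 0.677, 0.218], 'orientation': [0.696, -0.128, 0.128, -0.695], 'force': [-0.109, -0.314, -0.443], 'torque': [-0.007, 0.035, 0.036], 'grip_width': 0.093}
scene 443.37071335415635 443.37071335415635 321.17938994863124 200.28395616237776 [[0.685, 0.59, -0.427, 1.067], [0.728, -0.551, 0.408, -0.497], [0.005, -0.591, -0.807, 1.197], [0.0, 0.0, 0.0, 1.0]]
lid [(0.8, [318.0, 181.0, 375.0, 245.0]), (0.72, [358.0, 96.0, 439.0, 149.0]), (0.57, [145.0, 192.0, 243.0, 259.0]), (0.56, [184.0, 313.0, 272.0, 397.0])]
stud1_top [(0.54, [157.0, 217.0, 155.0, 222.0])]
latch [(0.52, [306.0, 229.0, 322.0, 242.0])]
sorter [(0.57, [318.0, 201.0, 379.0, 255.0]), (0.34, [318.0, 278.0, 339.0, 302.0])]
top 377.66461715295463 377.66461715295463 324.4402756166034 205.77739704892733 [[0.12, -0.967, 0.224, 0.239], [-0.993, -0.118, 0.022, 0.059], [0.005, -0.225, -0.974, 1.23], [0.0, 0.0, 0.0, 1.0]]
lid [(0.81, [372.0, 267.0, 474.0, 356.0]), (0.65, [288.0, 173.0, 361.0, 218.0]), (0.59, [121.0, 204.0, 212.0, 270.0])]
stud1_top [(0.48, [442.0, 340.0, 454.0, 345.0])]
latch [(0.54, [353.0, 195.0, 367.0, 201.0])]
sorter [(0.82, [287.0, 170.0, 359.0, 220.0])]
```

View pics/scene0.png

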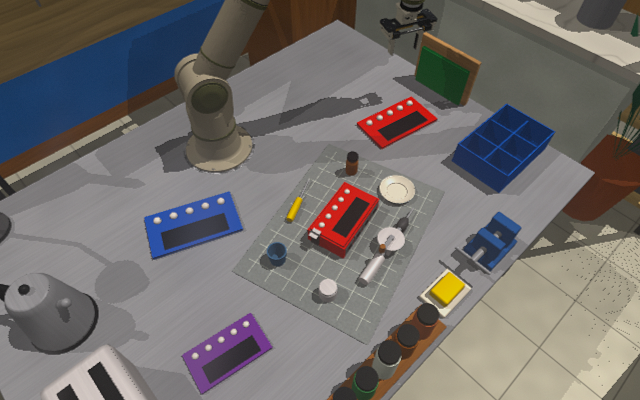

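View pics/top0.png

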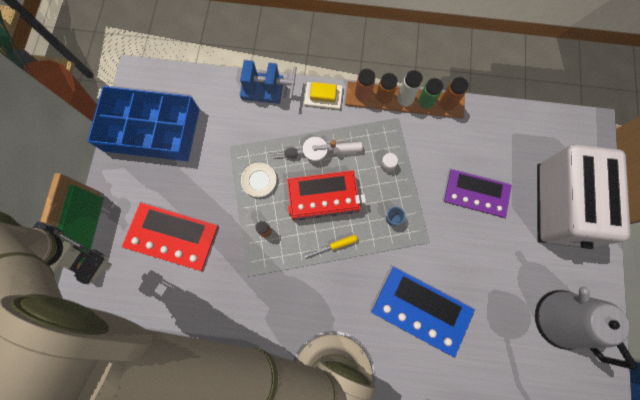

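Candidates for the lid:
- blue: top (422,310)
- purple: top (478,193)
- large red: top (170,236), scene (397,122)
- small red: top (323,194), scene (343,215)

Blue and purple are excluded. Of the two reds, the smaller one is meant. It lies on the mat in the sorter, with a bright latch at its right (-y) end, top (360,198). I'll check this in an enlarged crop.

```bash
python3 - <<'E'
import cv2, numpy as np
a=cv2.imread("pics/top0.png")[165:225,280:370]; b=cv2.imread("pics/scene0.png")[175:260,300:385]
a=cv2.resize(a,None,fx=8,fy=8,interpolation=cv2.INTER_CUBIC);b=cv2.resize(b,None,fx=7,fy=7,interpolation=cv2.INTER_CUBIC)
cv2.imwrite("pics/cropt.png",a);cv2.imwrite("pics/crops.png",b)
E
```

```text
(no output)
```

View pics/cropt.png

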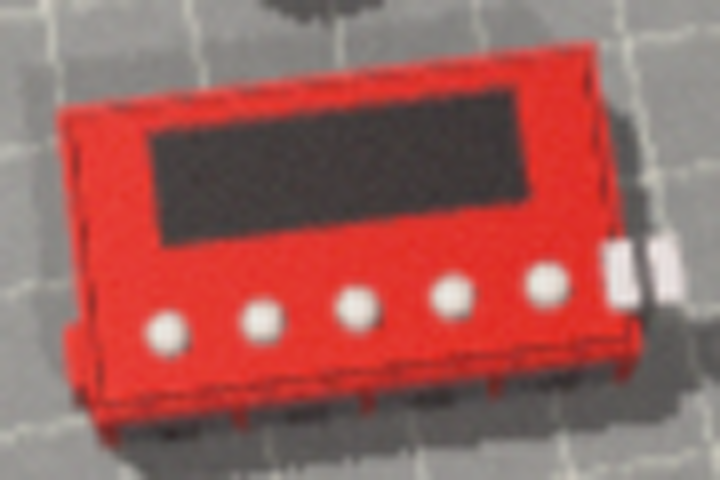

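View pics/crops.png

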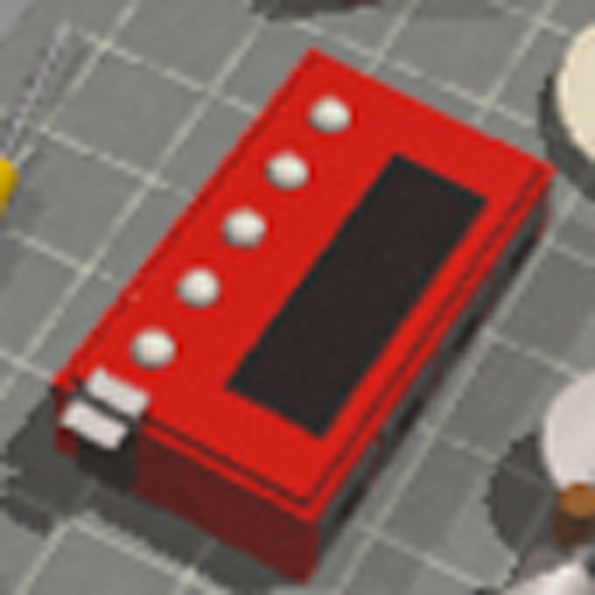

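The crops show the small red lid in the sorter. The bright two-part latch plate is at its right (-y) end, top (361,199), and the five studs run from top (348,200), next to the latch, to (301,206). Now I'll measure the studs.

```bash
cat > h.py <<'E'
import cv2, numpy as np
from bench import env, vision
def ray(n,u,v,z):
    c=vision.calibration(n);T=np.array(c["extrinsics"])
    d=T[:3,:3]@np.array([(u-c["cx"])/c["fx"],(v-c["cy"])/c["fy"],1]);o=T[:3,3]
    return o+d*(z-o[2])/d[2]
def studs(n,im,box):
    l,t,r,b=box;k=4
    s=cv2.resize(im[t:b,l:r],None,fx=k,fy=k,interpolation=cv2.INTER_CUBIC)
    m=(s.min(2)>110).astype(np.uint8)
    N,_,st,ce=cv2.connectedComponentsWithStats(m)
    return [((x+.5)/k-.5+l,(y+.5)/k-.5+t,a[4]/k/k) for a,(x,y) in list(zip(st,ce))[1:] if a[4]>100]
E
python3 - <<'E'
from h import *
for n,box in(("top",(285,195,365,215)),("scene",(303,180,385,245))):
    im=cv2.imread(f"pics/{n}0.png")
    for u,v,a in studs(n,im,box):
        print(n,round(u,1),round(v,1),round(a,1),np.round(ray(n,u,v,.0675),4),)
E
```

```text
top 286.4 204.0 74.6 [0.4977 0.205  0.0675]
top 359.7 198.7 78.2 [ 0.5428 -0.0232  0.0675]
top 347.9 200.1 26.6 [0.5338 0.0135 0.0675]
top 336.1 201.6 24.8 [0.5244 0.0501 0.0675]
top 324.1 203.0 24.9 [0.5152 0.0871 0.0675]
top 312.3 204.7 24.7 [0.5053 0.1237 0.0675]
top 300.3 206.2 24.8 [0.4959 0.1604 0.0675]
scene 330.6 194.6 1530.8 [0.4737 0.1115 0.0675]
scene 346.7 190.9 18.0 [0.4982 0.1599 0.0675]
scene 340.6 198.9 19.1 [0.5076 0.1232 0.0675]
scene 375.5 227.9 371.0 [0.6569 0.1235 0.0675]
scene 334.5 207.0 20.2 [0.5167 0.087  0.0675]
scene 328.0 215.6 20.4 [0.5263 0.0497 0.0675]
scene 321.5 224.2 21.4 [0.5357 0.0134 0.0675]
scene 316.2 230.7 32.2 [ 0.5418 -0.0144  0.0675]
scene 312.9 235.1 35.2 [ 0.5466 -0.032   0.0675]
scene 368.0 243.0 7.9 [0.6775 0.0682 0.0675]
```

```bash
cat >> h.py <<'E'
from scipy.spatial.transform import Rotation as R
S1=np.array([.5348,.0135]);S5=np.array([.4971,.1601])
e=(S5-S1)/np.linalg.norm(S5-S1); C=(S1+S5)/2
S=[C+e*.038*i for i in(-2,-1,0,1,2)]
def goal():
    Z=np.array([e[1],-e[0],0]);Y=np.array([0,0,-1.]);X=np.cross(Y,Z)
    return np.stack([X,Y,Z],1)
def rep(i,z):
    s=env.observe();M=R.from_quat(s["orientation"]).as_matrix();G=goal()
    if (M.T@G)[2,2]<0: G=G@np.diag([-1,1,-1])
    p=np.array([*S[i],z])-s["eef_pos"]
    print("t",s["time_s"],"pos",np.round(s["eef_pos"],4),"F",np.round(s["force"],1),"g",round(s["grip_width"],3))
    print("shift now-tool",np.round(M.T@p,4),"goal-tool",np.round(G.T@p,4),"rotvec deg",np.round(R.from_matrix(M.T@G).as_rotvec(degrees=True),2));print(np.round(M,3).tolist(),np.round(G[:,0],3))
E
python3 -c "
from h import *
print(np.round(S,4).tolist(),e,np.linalg.norm(S5-S1))
rep(0,.12)"
```

```text
[[0.5349, 0.0132], [0.5254, 0.05], [0.516, 0.0868], [0.5065, 0.1236], [0.497, 0.1604]] [-0.24905874  0.96848838] 0.1513699111448507
t 0.5 pos [0.258  0.6775 0.2186] F [-0.4 -0.4  0.8] g 0.093
shift now-tool [ 0.4952  0.0986 -0.5223] goal-tool [0.7124 0.0986 0.1027] rotvec deg [ 0.   54.73  0.  ]
[[0.935, 0.0, 0.356], [-0.356, -0.0, 0.935], [0.0, -1.0, -0.0]] [ 0.249 -0.968  0.   ]
```

Request:
{"api": "drive_tool", "payload": {
  "commands": [
    [[0, 0, 0], [0, 6.84, 0], -1],
    [[0, 0, 0], [0, 6.84, 0], -1],
    [[0, 0, 0], [0, 6.84, 0], -1],
    [[0, 0, 0], [0, 6.84, 0], -1],
    [[0, 0, 0], [0, 6.84, 0], -1],
    [[0, 0, 0], [0, 6.84, 0], -1],
    [[0, 0, 0], [0, 6.84, 0], -1],
    [[0, 0, 0], [0, 6.84, 0], -1],
    [[0.035, 0, 0.005], [0, 0, 0], -1],
    [[0.035, 0, 0.005], [0, 0, 0], -1],
    [[0.035, 0, 0.005], [0, 0, 0], -1],
    [[0.035, 0, 0.005], [0, 0, 0], -1],
    [[0.035, 0, 0.005], [0, 0, 0], -1],
    [[0.035, 0, 0.005], [0, 0, 0], -1],
    [[0.035, 0, 0.005], [0, 0, 0], -1],
    [[0.035, 0, 0.005], [0, 0, 0], -1],
    [[0.035, 0, 0.005], [0, 0, 0], -1],
    [[0.035, 0, 0.005], [0, 0, 0], -1]
  ]
}}

```text
time_s: 2.0
eef_pos: [0.3941, 0.3496, 0.2189]
orientation: [-0.559, 0.433, -0.433, 0.559]
force: [0.7, 0.7, -0.0]
grip_width: 0.0005
```

```bash
python3 -c "
from h import *
rep(0,.12)"
```

```text
t 2.0 pos [0.3941 0.3496 0.2189] F [ 0.7  0.7 -0. ] g 0.0
shift now-tool [0.3609 0.0988 0.0523] goal-tool [0.3609 0.0989 0.0526] rotvec deg [-0.03  0.03 -0.02]
[[0.25, 0.0, 0.968], [-0.968, 0.001, 0.25], [-0.0, -1.0, 0.001]] [ 0.249 -0.968  0.   ]
```

Request:
{"api": "drive_tool", "payload": {
  "commands": [
    [[0.036, 0, 0.0052], [0, 0, 0], -1],
    [[0.036, 0, 0.0052], [0, 0, 0], -1],
    [[0.036, 0, 0.0052], [0, 0, 0], -1],
    [[0.036, 0, 0.0052], [0, 0, 0], -1],
    [[0.036, 0, 0.0052], [0, 0, 0], -1],
    [[0.036, 0, 0.0052], [0, 0, 0], -1],
    [[0.036, 0, 0.0052], [0, 0, 0], -1],
    [[0.036, 0, 0.0052], [0, 0, 0], -1],
    [[0.036, 0.02, 0.0052], [0, 0, 0], -1],
    [[0.036, 0.02, 0.0052], [0, 0, 0], -1],
    [[0, 0.03, 0], [0, 0, 0], -1],
    [[0, 0.03, 0], [0, 0, 0], -1],
    [[0, 0, 0], [0, 0, 0], -1],
    [[0, 0, 0], [0, 0, 0], -1]
  ]
}}

```text
time_s: 3.17
eef_pos: [0.533, 0.0152, 0.118]
orientation: [0.56, -0.434, 0.433, -0.558]
force: [0.3, -0.3, 0.2]
grip_width: 0.0003
```

```bash
python3 -c "
from h import *
rep(0,.071)
a=vision.get_image('top')[145:235,270:390];b=vision.get_image('scene')[165:260,290:390]
cv2.imwrite('pics/p1.png',np.hstack([cv2.resize(a,(400,300),interpolation=2),cv2.resize(b,(316,300),interpolation=2)]))"
```

```text
t 3.1667 pos [0.533  0.0152 0.118 ] F [ 0.3 -0.3  0.2] g 0.0
shift now-tool [0.0024 0.047  0.0015] goal-tool [0.0024 0.047  0.0013] rotvec deg [ 0.17 -0.01 -0.02]
[[0.249, -0.003, 0.969], [-0.969, -0.0, 0.249], [-0.0, -1.0, -0.003]] [ 0.249 -0.968  0.   ]
```

View pics/p1.png

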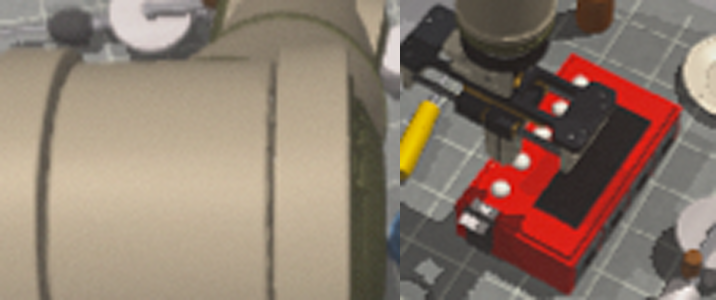

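```bash
cat >> h.py <<'E'
def proj(n,p):
    c=vision.calibration(n);q=np.linalg.inv(np.array(c["extrinsics"]))@np.array([*p,1]);return np.array([c["fx"]*q[0]/q[2]+c["cx"],c["fy"]*q[1]/q[2]+c["cy"]])
E
python3 -c "
from h import *
p=env.observe()['eef_pos'];u=proj('scene',p);print(u,proj('scene',[p[0],p[1],.07]))
b=vision.get_image('scene')
for s in S: print(proj('scene',[*s,.0685]))
o=cv2.resize(b[120:260,270:400],None,fx=5,fy=5,interpolation=2)
cv2.circle(o,tuple(int(t) for t in (u-[270,120]+.5)*5),5,(0,255,0),1)
cv2.imwrite('pics/p2.png',cv2.resize(o,(557,600)))"
```

```text
[321.87862273 213.72208772] [321.76791735 223.0386913 ]
[321.26307236 223.88465374]
[327.85770479 215.15911011]
[334.27071086 206.67388143]
[340.50949205 198.41917459]
[346.58105308 190.38572145]
```

View pics/p2.png

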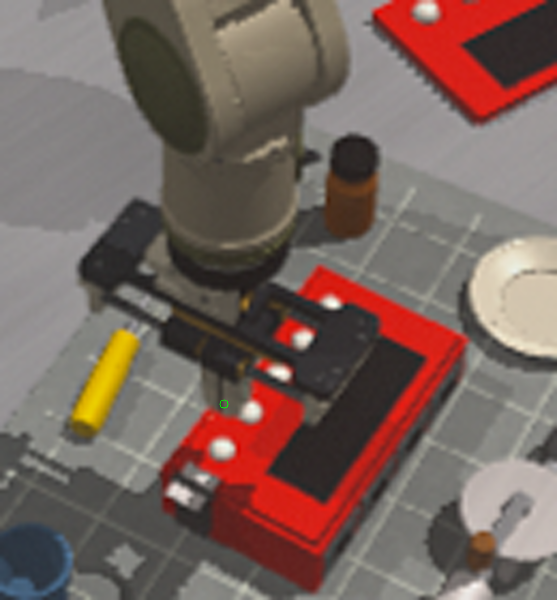

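The green mark at (224,404), the projected TCP, sits on the shut fingertips, just behind stud 1 and above it. The geometry agrees, so I'll go down gently.

Request:
{"api": "drive_tool", "payload": {
  "commands": [
    [[0.0024, 0.015, 0.0014], [0, 0, 0], -1],
    [[0, 0.015, 0], [0, 0, 0], -1],
    [[0, 0.012, 0], [0, 0, 0], -1],
    [[0, 0, 0], [0, 0, 0], -1],
    [[0, 0, 0], [0, 0, 0], -1],
    [[0, 0, 0], [0, 0, 0], -1],
    [[0, 0.002, 0], [0, 0, 0], -1],
    [[0, 0.002, 0], [0, 0, 0], -1],
    [[0, 0.002, 0], [0, 0, 0], -1]
  ]
}}

```text
time_s: 4.07
eef_pos: [0.536, 0.0136, 0.0711]
orientation: [-0.559, 0.433, -0.433, 0.559]
force: [0.6, 0.5, -0.8]
grip_width: 0.0005
```

```bash
python3 -c "
from h import *
rep(0,.064)"
```

```text
t 4.0667 pos [0.536  0.0136 0.0711] F [ 0.6  0.5 -0.8] g 0.001
shift now-tool [ 0.0001  0.0071 -0.0012] goal-tool [ 0.0001  0.0071 -0.0012] rotvec deg [-0.06  0.03  0.01]
[[0.25, 0.001, 0.968], [-0.968, 0.0, 0.25], [0.0, -1.0, 0.001]] [ 0.249 -0.968  0.   ]
```

Request:
{"api": "drive_tool", "payload": {
  "commands": [
    [[0, 0.001, -0.001], [0, 0, 0], -1],
    [[0, 0.001, 0], [0, 0, 0], -1],
    [[0, 0.001, 0], [0, 0, 0], -1],
    [[0, 0.001, 0], [0, 0, 0], -1],
    [[0, 0, 0], [0, 0, 0], -1],
    [[0, 0, 0], [0, 0, 0], -1]
  ]
}}

```text
time_s: 4.57
eef_pos: [0.5348, 0.013, 0.0666]
orientation: [0.559, -0.433, 0.433, -0.559]
force: [1.6, 0.5, 1.9]
grip_width: 0.0001
```

Request:
{"api": "drive_tool", "payload": {
  "commands": [
    [[0, 0.001, 0], [0, 0, 0], -1],
    [[0, 0.001, 0], [0, 0, 0], -1],
    [[0, 0, 0], [0, 0, 0], -1],
    [[0, 0, 0], [0, 0, 0], -1]
  ]
}}

```text
time_s: 4.9
eef_pos: [0.5344, 0.013, 0.0645]
orientation: [0.559, -0.433, 0.433, -0.559]
force: [0.8, 0.1, 0.3]
grip_width: 0.0006
```

Request:
{"api": "drive_tool", "payload": {
  "commands": [
    [[0, 0.0005, 0], [0, 0, 0], -1],
    [[0, 0.0005, 0], [0, 0, 0], -1],
    [[0, 0, 0], [0, 0, 0], -1],
    [[0, 0, 0], [0, 0, 0], -1]
  ]
}}

```text
time_s: 5.23
eef_pos: [0.5345, 0.013, 0.0641]
orientation: [-0.559, 0.433, -0.433, 0.559]
force: [-0.4, -0.4, 11.7]
grip_width: 0.0002
```

Stud 1 met its hard stop at z = 0.0641 (11.7 N), which matches the expected 64 mm. Next I hop 13 mm up and over to stud 2.

Request:
{"api": "drive_tool", "payload": {
  "commands": [
    [[0, -0.007, 0], [0, 0, 0], -1],
    [[0, -0.006, 0], [0, 0, 0], -1],
    [[0, 0, 0], [0, 0, 0], -1],
    [[0, 0, 0], [0, 0, 0], -1],
    [[-0.019, 0, 0], [0, 0, 0], -1],
    [[-0.019, 0, 0], [0, 0, 0], -1],
    [[0, 0, 0], [0, 0, 0], -1],
    [[0, 0, 0], [0, 0, 0], -1],
    [[0, 0.004, 0], [0, 0, 0], -1],
    [[0, 0.002, 0], [0, 0, 0], -1],
    [[0, 0.001, 0], [0, 0, 0], -1],
    [[0, 0.001, 0], [0, 0, 0], -1],
    [[0, 0.001, 0], [0, 0, 0], -1],
    [[0, 0.001, 0], [0, 0, 0], -1],
    [[0, 0.001, 0], [0, 0, 0], -1],
    [[0, 0.001, 0], [0, 0, 0], -1],
    [[0, 0.0005, 0], [0, 0, 0], -1],
    [[0, 0.0005, 0], [0, 0, 0], -1],
    [[0, 0, 0], [0, 0, 0], -1],
    [[0, 0, 0], [0, 0, 0], -1]
  ]
}}

```text
time_s: 6.9
eef_pos: [0.5254, 0.0496, 0.0642]
orientation: [-0.559, 0.433, -0.434, 0.559]
force: [-1.7, -3.6, 11.2]
grip_width: 0.0003
```

```bash
python3 -c "
from h import *
rep(1,.064)
b=vision.get_image('scene')
o=cv2.resize(b[165:250,295:385],None,fx=7,fy=7,interpolation=2)
cv2.imwrite('pics/p3.png',o)"
```

```text
t 6.9 pos [0.5254 0.0496 0.0642] F [-1.7 -3.6 11.2] g 0.0
shift now-tool [-0.0004  0.0002  0.0001] goal-tool [-0.0004  0.0002  0.0001] rotvec deg [-0.03 -0.01  0.01]
[[0.249, 0.001, 0.969], [-0.969, -0.0, 0.249], [0.0, -1.0, 0.0]] [ 0.249 -0.968  0.   ]
```

View pics/p3.png

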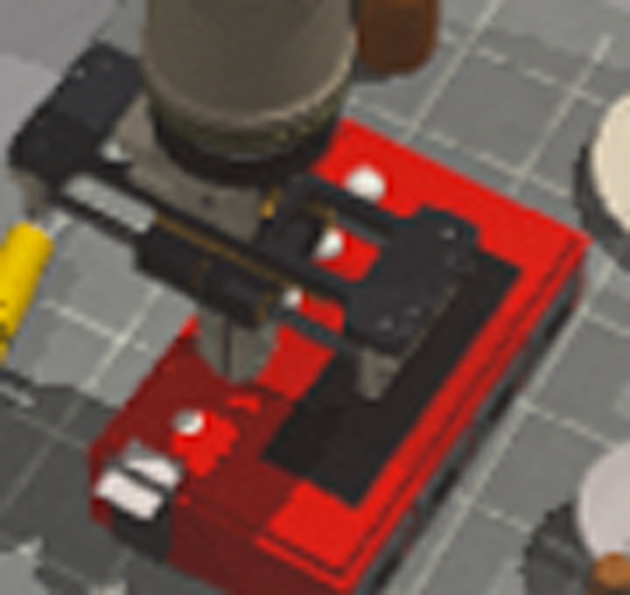

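Stud 1, crop (188,420), now sits flat. The fingers are on stud 2 at its hard stop, with 11 N and z = 0.0642. I'll repeat the hop.

Request:
{"api": "drive_tool", "payload": {
  "commands": [
    [[0, -0.007, 0], [0, 0, 0], -1],
    [[0, -0.006, 0], [0, 0, 0], -1],
    [[0, 0, 0], [0, 0, 0], -1],
    [[0, 0, 0], [0, 0, 0], -1],
    [[-0.019, 0, 0], [0, 0, 0], -1],
    [[-0.019, 0, 0], [0, 0, 0], -1],
    [[0, 0, 0], [0, 0, 0], -1],
    [[0, 0, 0], [0, 0, 0], -1],
    [[0, 0.004, 0], [0, 0, 0], -1],
    [[0, 0.002, 0], [0, 0, 0], -1],
    [[0, 0.001, 0], [0, 0, 0], -1],
    [[0, 0.001, 0], [0, 0, 0], -1],
    [[0, 0.001, 0], [0, 0, 0], -1],
    [[0, 0.001, 0], [0, 0, 0], -1],
    [[0, 0.001, 0], [0, 0, 0], -1],
    [[0, 0.001, 0], [0, 0, 0], -1],
    [[0, 0.0005, 0], [0, 0, 0], -1],
    [[0, 0.0005, 0], [0, 0, 0], -1],
    [[0, 0, 0], [0, 0, 0], -1],
    [[0, 0, 0], [0, 0, 0], -1]
  ]
}}

```text
time_s: 8.62
eef_pos: [0.516, 0.0863, 0.0641]
orientation: [-0.559, 0.433, -0.434, 0.559]
force: [-0.9, -2.9, 11.0]
grip_width: 0.0005
```

```bash
python3 -c "
from h import *
rep(2,.064)"
```

```text
t 8.6167 pos [0.516  0.0863 0.0641] F [-0.9 -2.9 11. ] g 0.0
shift now-tool [-0.0005  0.0001  0.0001] goal-tool [-0.0005  0.0001  0.0001] rotvec deg [-0.03 -0.02  0.02]
[[0.249, 0.001, 0.969], [-0.969, -0.0, 0.249], [0.0, -1.0, 0.001]] [ 0.249 -0.968  0.   ]
```

Request:
{"api": "drive_tool", "payload": {
  "commands": [
    [[0, -0.007, 0], [0, 0, 0], -1],
    [[0, -0.006, 0], [0, 0, 0], -1],
    [[0, 0, 0], [0, 0, 0], -1],
    [[0, 0, 0], [0, 0, 0], -1],
    [[-0.019, 0, 0], [0, 0, 0], -1],
    [[-0.019, 0, 0], [0, 0, 0], -1],
    [[0, 0, 0], [0, 0, 0], -1],
    [[0, 0, 0], [0, 0, 0], -1],
    [[0, 0.004, 0], [0, 0, 0], -1],
    [[0, 0.002, 0], [0, 0, 0], -1],
    [[0, 0.001, 0], [0, 0, 0], -1],
    [[0, 0.001, 0], [0, 0, 0], -1],
    [[0, 0.001, 0], [0, 0, 0], -1],
    [[0, 0.001, 0], [0, 0, 0], -1],
    [[0, 0.001, 0], [0, 0, 0], -1],
    [[0, 0.001, 0], [0, 0, 0], -1],
    [[0, 0.0005, 0], [0, 0, 0], -1],
    [[0, 0.0005, 0], [0, 0, 0], -1],
    [[0, 0, 0], [0, 0, 0], -1],
    [[0, 0, 0], [0, 0, 0], -1]
  ]
}}

```text
time_s: 10.28
eef_pos: [0.5065, 0.1231, 0.0641]
orientation: [-0.559, 0.433, -0.434, 0.559]
force: [-1.2, -3.3, 11.4]
grip_width: 0.0008
```

```bash
python3 -c "
from h import *
rep(3,.064)"
```

```text
t 10.2833 pos [0.5065 0.1231 0.0641] F [-1.2 -3.3 11.4] g 0.001
shift now-tool [-0.0005  0.0001  0.0001] goal-tool [-0.0005  0.0001  0.0001] rotvec deg [-0.03 -0.02  0.01]
[[0.249, 0.0, 0.969], [-0.969, -0.0, 0.249], [0.0, -1.0, 0.0]] [ 0.249 -0.968  0.   ]
```

Request:
{"api": "drive_tool", "payload": {
  "commands": [
    [[0, -0.007, 0], [0, 0, 0], -1],
    [[0, -0.006, 0], [0, 0, 0], -1],
    [[0, 0, 0], [0, 0, 0], -1],
    [[0, 0, 0], [0, 0, 0], -1],
    [[-0.019, 0, 0], [0, 0, 0], -1],
    [[-0.019, 0, 0], [0, 0, 0], -1],
    [[0, 0, 0], [0, 0, 0], -1],
    [[0, 0, 0], [0, 0, 0], -1],
    [[0, 0.004, 0], [0, 0, 0], -1],
    [[0, 0.002, 0], [0, 0, 0], -1],
    [[0, 0.001, 0], [0, 0, 0], -1],
    [[0, 0.001, 0], [0, 0, 0], -1],
    [[0, 0.001, 0], [0, 0, 0], -1],
    [[0, 0.001, 0], [0, 0, 0], -1],
    [[0, 0.001, 0], [0, 0, 0], -1],
    [[0, 0.001, 0], [0, 0, 0], -1],
    [[0, 0.0005, 0], [0, 0, 0], -1],
    [[0, 0.0005, 0], [0, 0, 0], -1],
    [[0, 0, 0], [0, 0, 0], -1],
    [[0, 0, 0], [0, 0, 0], -1]
  ]
}}

```text
time_s: 11.95
eef_pos: [0.497, 0.1599, 0.0641]
orientation: [-0.559, 0.433, -0.433, 0.559]
force: [-1.6, -4.5, 11.3]
grip_width: 0.0005
```

```bash
python3 -c "
from h import *
rep(4,.064)
b=vision.get_image('scene')
o=cv2.resize(b[165:250,295:385],None,fx=7,fy=7,interpolation=2)
cv2.imwrite('pics/p4.png',o)"
```

```text
t 11.95 pos [0.497  0.1599 0.0641] F [-1.6 -4.5 11.3] g 0.0
shift now-tool [-0.0004  0.0001  0.0001] goal-tool [-0.0004  0.0001  0.0001] rotvec deg [-0.02 -0.02  0.01]
[[0.249, 0.0, 0.969], [-0.969, -0.0, 0.249], [0.0, -1.0, 0.0]] [ 0.249 -0.968  0.   ]
```

View pics/p4.png

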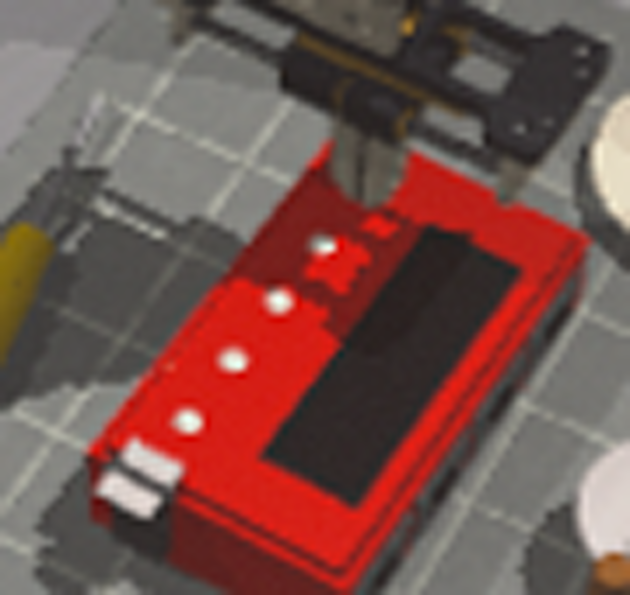

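Studs 1–4, at crop (188,420), (234,360), (279,300) and (322,245), all sit low. Stud 5 is under the fingers at its hard stop, z = 0.0641. I'll move straight up, then sideways, so both cameras can see the row.

Request:
{"api": "drive_tool", "payload": {
  "commands": [
    [[0, -0.01, 0], [0, 0, 0], -1],
    [[0, -0.03, 0], [0, 0, 0], -1],
    [[0, -0.04, 0], [0, 0, 0], -1],
    [[0, -0.04, 0], [0, 0, 0], -1],
    [[0, -0.03, 0], [0, 0, 0], -1],
    [[-0.035, 0, 0], [0, 0, 0], -1],
    [[-0.035, 0, 0], [0, 0, 0], -1],
    [[-0.035, 0, 0], [0, 0, 0], -1],
    [[-0.035, 0, 0], [0, 0, 0], -1],
    [[-0.035, 0, 0], [0, 0, 0], -1],
    [[-0.035, 0, 0], [0, 0, 0], -1],
    [[-0.035, 0, 0], [0, 0, 0], -1],
    [[-0.035, 0, 0], [0, 0, 0], -1],
    [[0, 0, 0], [0, 0, 0], -1],
    [[0, 0, 0], [0, 0, 0], -1],
    [[0, 0, 0], [0, 0, 0], -1]
  ]
}}

```text
time_s: 13.33
eef_pos: [0.4268, 0.431, 0.2137]
orientation: [0.559, -0.433, 0.433, -0.559]
force: [0.8, -1.3, 0.2]
grip_width: 0.0009
```

```bash
python3 -c "
from h import *
rep(4,.064)
b=vision.get_image('scene');t=vision.get_image('top')
cv2.imwrite('pics/p5.png',cv2.resize(b[150:300,240:440],None,fx=4,fy=4,interpolation=2))
for n,im,box in(('top',t,(285,195,355,215)),('scene',b,(303,180,385,245))):
    for u,v,a in studs(n,im,box):
        if a<60: print(n,round(u,1),round(v,1),round(a,1),np.round(ray(n,u,v,.0635),4))
a=cv2.imread('pics/top0.png');print(cv2.absdiff(a,t)[120:260,230:430].max(2).mean())
cv2.imwrite('pics/p6.png',cv2.resize(np.hstack([a[110:280,225:435],t[110:280,225:435]]),(800,324),interpolation=2))"
```

```text
t 13.3333 pos [0.4268 0.431  0.2137] F [ 0.8 -1.3  0.2] g 0.001
shift now-tool [0.2794 0.1499 0.0005] goal-tool [0.2796 0.1497 0.0006] rotvec deg [0.02 0.03 0.04]
[[0.25, -0.0, 0.968], [-0.968, -0.001, 0.25], [0.001, -1.0, -0.0]] [ 0.249 -0.968  0.   ]
top 347.9 200.3 13.1 [0.5342 0.0132 0.0635]
top 336.0 201.9 13.4 [0.5245 0.0502 0.0635]
top 324.2 203.3 13.8 [0.5152 0.087  0.0635]
top 312.3 204.9 13.1 [0.5055 0.1235 0.0635]
top 300.4 206.4 14.4 [0.4963 0.1605 0.0635]
scene 346.6 191.4 8.6 [0.4974 0.1606 0.0635]
scene 340.6 199.4 8.5 [0.5069 0.1238 0.0635]
scene 334.4 207.6 9.4 [0.5162 0.0872 0.0635]
scene 327.9 216.0 9.4 [0.5254 0.0502 0.0635]
scene 321.4 224.7 10.7 [0.5351 0.0137 0.0635]
scene 316.2 230.8 32.8 [ 0.54   -0.0127  0.0635]
scene 371.2 231.4 11.5 [0.655  0.1069 0.0635]
scene 312.9 235.1 35.6 [ 0.5446 -0.0304  0.0635]
12.856964285714286
```

View pics/p5.png

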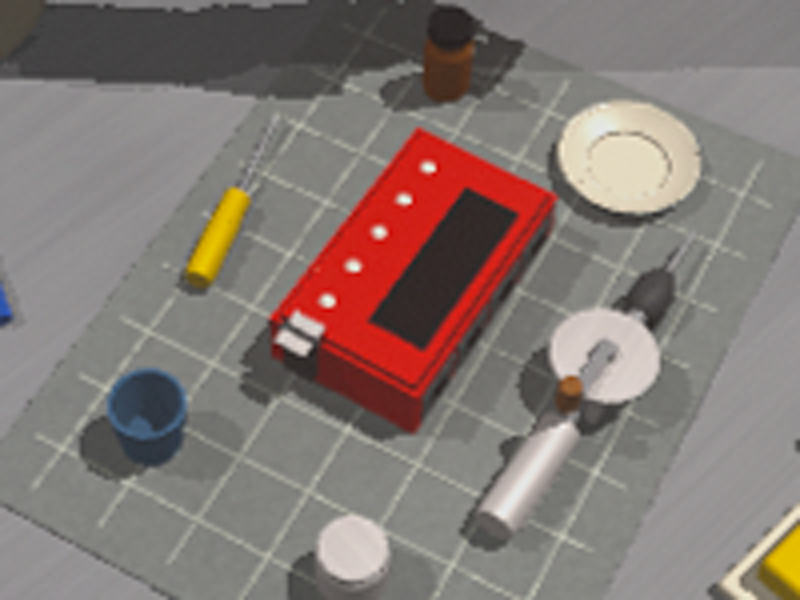

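View pics/p6.png

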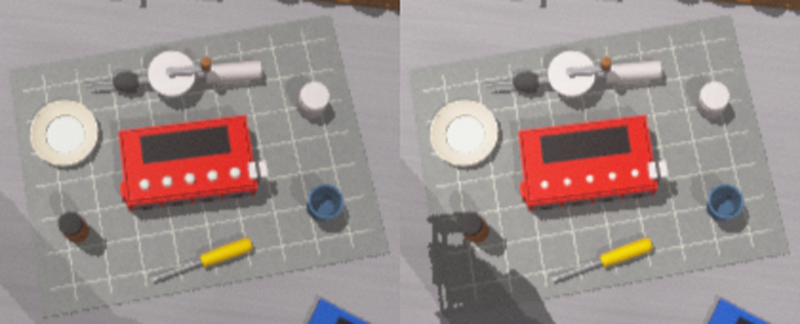

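All five studs are equally low: about 13–14 px each in the top view, against about 25 px before. The lid and bystanders are in the same places as in the first picture, and the arm is clear. Handing in.

```bash
python3 -c "
from bench import order
print(order.close_job())"
```

```text
the job is handed in; nothing more can be done
None
```

I pressed all five studs home in one low pass, starting from stud 1 next to the latch (which was at the -y end). The job was handed in after about 13.5 s of the 48 s allowed; no verdict was reported.

- **Pressing:** I used the closed fingertips and hopped 13 mm up between studs. Each stud met its hard stop with the fingertips at z ≈ 0.064 m, where a fully home stud's top should be. The vertical force read there was 11–12 N, well under the 40 N limit.
- **Final pictures:** Both cameras show the five studs equally low, and the stud positions agree with the first measurement to about 1 mm, so the lid has not shifted. By eye, the bystanders are where they were at the start.
- **Arm:** It ended well clear of everything, with the force near zero.

No check failed or disagreed. I did not measure the lid's tilt or the bystanders' positions separately. The force was read only at the end of each move.

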